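Lock the shallow slide case onto the lugged deep case

TASK

Stack the shallow slide case on the deep slide case that has two round lugs on its lid, lined up with it so that the recesses in its base drop fully over the lugs and it sits flat on the lid. Lower it gently in the gripper, do not drop it, and leave it there. Leave both deep cases standing where they are.

Things in the scene. Friction and masses are not known exactly. Their poses are not given: they have to be found in the camera images.
- shallow_centre (a point): Centre, half-way up, of the case to move: pale box, dark grey lid fixed shut, 112 long (x axis) x 54 wide (y) x 40 mm high plus two lugs on its lid, 0.2 kg. Grip it from above across the 54 mm. Two 32 mm square recesses, 14 mm deep, in its base, 28 mm either side of the middle along x; either way round fits. Seated, this point is 20 mm above the lid below.
- lug_lid (a point): Middle of the lid top of the deep case to stack on: same colours and 112 x 54 mm footprint (x long, y wide), 70 mm high to this point, 0.6 kg, loose. Two round lugs stand on the lid 28 mm either side of this point along x, 12 mm high, 26 mm across at the foot, tapering to 10 mm: a case lowered up to 8 mm off guides itself on.
- flat_lid (a point): Middle of the lid top of the other deep case: same colours, size (112 x 54 x 70 mm) and weight, but a flat lid without lugs. Not to be used or moved. The three cases stand upright on the worktop side by side, in any order, 0.18 m or more apart, long axes pointing roughly away from the robot.

How it is judged:
By the outcome, as a careful person would: the job done as asked, in the order asked, and still so for the second after the job is handed in, with the robot touching nothing.
It also fails if it takes over 35 s, if anything falls off the work surface, if the arm or the gripper's body presses on something with over 40 N, if the wrist force passes 120 N, or if a joint passes its speed limit or range.

ROBOT

A 6-joint arm with a two-finger parallel gripper is mounted at the origin on a cart in front of the work surface, level with it; the furniture and walls round the work are solid. World frame = base frame: x ahead of the robot, y to its left, z up, the work surface at z = 0. Lengths are in m, angles in rad, forces in N, time in s.
With the tool pointing down it reaches from about 0.3 to 0.775 m from the base axis. Payload 14.6 kg.
Tool frame: the origin (TCP) lies midway between the tips of the shut fingers; the grasp point (between the pads) lies 19 mm behind it (ctrl.grip_depth is the z of the grasp point in the tool frame, in m); z points along the fingers, y is the line along which they close (so a half turn about z gives the same grasp; the last joint's range is limited). The gripper opens to 94 mm and grips with 3 to 60 N. Pads are 16 mm wide; open, the fingers measure 119 mm over their backs; the gripper's body (75 mm by 177 mm) begins 78 mm behind the grasp point.
Start: joints at [-1.39, 0.3, 1.521, -0, 1.321, -0.067], TCP at [0.135, -0.533, 0.205] pointing down, gripper open.
Joint ranges: [-3.03, 3.03], [-0.79, 2.21], [0.23, 2.52], [-1.04, 4.18], [0, 3.07], [-2.55, 2.55]. Speed limits (rad/s): [2.22, 2.22, 2.57, 3.14, 3.14, 3.14].

INTERFACE

Orientations are given as [roll, pitch, yaw] about the fixed x, y, z axes, in that order (R = Rz(yaw) Ry(pitch) Rx(roll)).
In Python, from station import ctrl gives the robot as it stands. The module is installed in compiled form; this text tells all that it offers.
- The arm moves only by the tool carry_out, never from a script. Its argument "commands" is a list of rows, each a list of 3 entries, a list of its own where there are three numbers: the closure, from 0 (fully open) to 1 (shut), then the shift along the tool's x, y, z in mm, then the turn, a rotation vector about the tool's x, y, z in rad. In form: [[gripper, [tx, ty, tz], [wx, wy, wz]], ...]. A call has 1 to 10 rows; each row shifts and turns the commanded pose from where the row before left it, along the tool's axes as they then stand; what a row does not reach is not made up. A row lasts 1/8 s, in which the tool goes at most 62.5 mm and 10.7 degrees, less where a joint would pass 70% of its speed; a pose out of reach is approached as far as the arm can. A call with a gripper value outside its range is refused whole. The fingers move at their own pace and stop on an object; "squeeze" is the grip in N (left out, the last holds). Time passes only in rows, so rows that do not move let the fingers close. It gives the time, the measured TCP pose, the force, the opening and the grip force at its end, in the units of the state.
- ctrl.get_obs(): the state, without advancing time (a new reading comes with each control period).
- ctrl.camera(name): name is "scene" or "side" or "wrist"; returns a dict with "img" (384x512x3 uint8, blue, green, red), "camera_matrix" (3x3 intrinsics, pixels), "rvec" (rotation vector, rad) and "tvec" (3), from world to camera coordinates, as OpenCV has them. Camera axes: x right, y down, z forward; pixel columns grow to the right and rows downward; lengths in m; the calibration is good to about 2 mm. A picture is of the moment at which its call begins. There is no depth.
- ctrl.hand_in(): hands the job in; it is judged then, once.
Trained networks look in the newest picture that a camera, given by its name, has taken for a name from the list of things; names that differ only in an ending like _2 or _b are one class to them, and where a whole thing is asked for, a point or a joint stands for the part that bears it (a point fixed in the world has none). Each returns a list of dicts, best first, with "score" (0 to 1); they miss things now and then, are a little off and sometimes report something else, mostly with a low value. They report only what shows in the picture. A call takes as long as a camera call.
- ctrl.outline_of(thing, camera): "region" (384x512 bool, what is visible of it).
- ctrl.place_of(thing, camera): "at" ([x, y, z] in m, in world coordinates, good to about 4 mm: a listed point, or the origin of a listed thing).
The state is a dict: "time_s": time; "qpos": joint angles; "joint_vel": joint speeds; "tau": joint torques, N m; "ee_pos": TCP position; "eef_rot": TCP orientation; "force": force on the tool from outside, world axes, zero at the start; "moment": the same for the moment, N m; "grip_width": finger opening in m; "grip_force": force on a finger pad.
Only numpy, scipy, OpenCV 4.12 (cv2) and the standard library are available. Lean on these libraries where they do the work, as an engineer would, in place of code of your own. Each camera call takes 0.05 s, during which the arm holds its last target. There are 200 camera calls.

## Working session

There is one attempt and no reset: what is moved stays moved. The work goes in short steps, Python scripts to look and compute and a tool call to move; the robot and the scene stay as the last step left them, time stands still between calls to the robot, and variables do not carry over. Pictures are saved under pics/ and viewed, at most 10 in all, crops included, and the job is handed in when it is done.

Besides the shell and the picture viewer there is one more tool, called after "Emit:" by a JSON object that holds its "fn" and its "kwargs", one argument or row to a line. carry_out: Moves the arm, as the interface text tells. Its arguments: {"type":"object","properties":{"commands":{"type":"array","items":{"type":"array"}},"squeeze":{"type":"number"}},"required":["commands"]}

```bash
mkdir -p pics; python3 - <<'E'
from station import ctrl
import cv2,numpy as np
o=ctrl.get_obs();print(o['time_s'],o['ee_pos'],o['eef_rot'],o['grip_width'],ctrl.grip_depth)
ims=[]
for c in("scene","side"):
    d=ctrl.camera(c);ims.append(d['img'])
    for t in("shallow_centre","lug_lid","flat_lid"):
        for r in ctrl.place_of(t,c)[:3]: print(c,t,r['score'],np.round(r['at'],3), np.round(cv2.projectPoints(np.array([r['at']],float),d['rvec'],d['tvec'],d['camera_matrix'],None)[0].ravel()))
for n,i in zip(("scene","side"),ims): cv2.imwrite(f"pics/{n}0.png",i)
E
```

```text
0.0 [ 0.1348493  -0.53293335  0.20488058] [-3.14040782e+00 -1.06584392e-04  2.47799669e-01] 0.0938536013938304 -0.0188
scene shallow_centre 0.58 [ 0.555 -0.267  0.017] [307. 156.]
scene lug_lid 0.71 [ 0.571 -0.032  0.072] [258. 177.]
scene flat_lid 0.7 [0.558 0.255 0.069] [189. 240.]
side shallow_centre 0.85 [ 0.56  -0.269  0.018] [258. 272.]
side lug_lid 0.73 [ 0.576 -0.033  0.069] [254. 203.]
side flat_lid 0.69 [0.555 0.259 0.072] [238. 166.]
```

View pics/scene0.png

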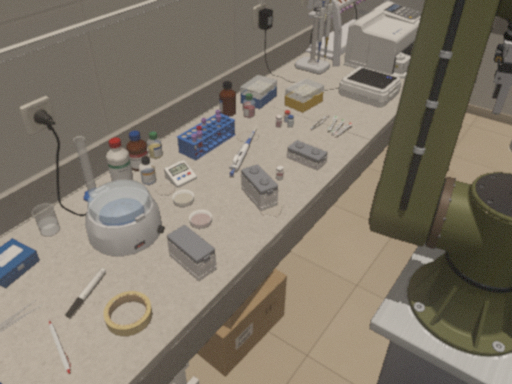

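View pics/side0.png

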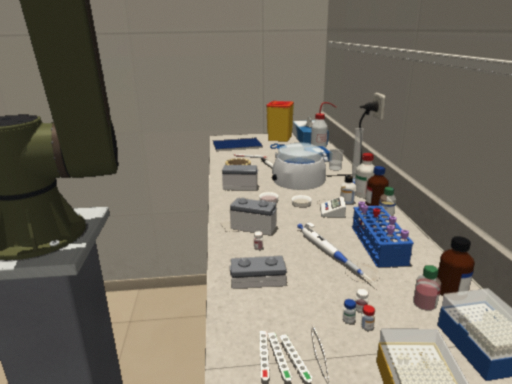

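The networks agree with both pictures: shallow at scene (307,156) and side (258,272), the lugged deep case at scene (258,185) and side (254,210), and the flat one at scene (190,248). A small vial stands between the first two, at scene (280,172). I'll move above the shallow case to measure yaw with the wrist camera.

Emit:
{"fn": "carry_out", "kwargs": {
  "commands": [
    [0,[47,-15.3,-4],[0,0,0]],
    [0,[47,-15.3,-4],[0,0,0]],
    [0,[47,-15.3,-4],[0,0,0]],
    [0,[47,-15.3,-4],[0,0,0]],
    [0,[47,-15.3,-4],[0,0,0]],
    [0,[47,-15.3,-4],[0,0,0]],
    [0,[47,-15.3,-4],[0,0,0]],
    [0,[47,-15.3,-4],[0,0,0]],
    [0,[47,-15.3,-4],[0,0,0]],
    [0,[47,-15.3,-4],[0,0,0]]
  ]
}}

```text
time_s: 1.65
ee_pos: [0.5543, -0.2685, 0.2456]
eef_rot: [3.142, -0.0, 0.248]
force: [0.1, -1.2, 0.5]
grip_width: 0.0939
grip_force: 0.0
```

Emit:
{"fn": "carry_out", "kwargs": {
  "commands": [
    [0,[0,0,0],[0,0,0.124]],
    [0,[0,0,0],[0,0,0.124]],
    [0,[0,0,0],[0,0,0]],
    [0,[0,0,0],[0,0,0]]
  ]
}}

```text
time_s: 2.15
ee_pos: [0.5529, -0.2697, 0.2455]
eef_rot: [-3.142, -0.0, 0.002]
force: [0.2, -0.4, 0.2]
grip_width: 0.0939
grip_force: 0.0
```

```bash
cat > h.py <<'E'
from station import ctrl
import cv2,numpy as np
def unproj(d,px,z):
    R=cv2.Rodrigues(d['rvec'])[0];t=np.ravel(d['tvec']);K=d['camera_matrix']
    p=np.c_[np.array(px,float),np.ones(len(px))]
    r=(R.T@np.linalg.inv(K)@p.T).T;c=-R.T@t
    return c+r*((z-c[2])/r[:,2])[:,None]
E
python3 - <<'E'
from h import *
o=ctrl.get_obs();print(o['time_s'],o['ee_pos'],o['eef_rot'],o['qpos'].round(2) if hasattr(o['qpos'],'round') else o['qpos'])
for c in("wrist","scene","side"):
    d=ctrl.camera(c); im=d['img'].copy()
    for t,z in(("shallow_centre",.04),("lug_lid",.07),("flat_lid",.07)):
        for r in ctrl.place_of(t,c)[:2]: print(c,t,r['score'],np.round(r['at'],3))
        for r in ctrl.outline_of(t,c)[:1]:
            cs=max(cv2.findContours(r['region'].astype(np.uint8),0,1)[0],key=cv2.contourArea)
            cv2.drawContours(im,[cs],-1,(0,0,255),1)
            w=unproj(d,cs[:,0],z)[:,:2].astype(np.float32)*1000
            print(c,t,'outline',r['score'],cv2.minAreaRect(w))
    if c=="wrist":cv2.imwrite("pics/w1.png",im)
E
```

```text
2.15 [ 0.55294794 -0.26968299  0.24545802] [-3.14158783e+00 -4.31590237e-05  2.34082378e-03] [-0.51  0.42  1.26  0.    1.46  1.06]
wrist shallow_centre 0.79 [ 0.561 -0.268  0.016]
wrist shallow_centre outline 0.77 ((560.2437133789062, -266.565673828125), (53.22796630859375, 114.43961334228516), 89.19439697265625)
wrist lug_lid 0.64 [ 0.571 -0.037  0.07 ]
wrist lug_lid outline 0.87 ((572.1984252929688, -48.718353271484375), (79.9543685913086, 125.1478042602539), 64.68128967285156)
scene shallow_centre 0.61 [ 0.557 -0.266  0.02 ]
scene shallow_centre outline 0.75 ((545.7410888671875, -238.1868133544922), (104.91449737548828, 137.94361877441406), 87.93836212158203)
scene lug_lid 0.59 [ 0.576 -0.034  0.069]
scene lug_lid outline 0.66 ((548.69482421875, 0.130401611328125), (90.83234405517578, 178.81680297851562), 64.0802993774414)
scene flat_lid 0.72 [0.555 0.251 0.07 ]
scene flat_lid outline 0.8 ((532.8687744140625, 278.49810791015625), (88.81285095214844, 160.1123504638672), 80.65901184082031)
side shallow_centre 0.58 [ 0.56  -0.267  0.017]
side shallow_centre outline 0.84 ((557.83447265625, -296.2506103515625), (111.18358612060547, 115.96599578857422), 88.6808090209961)
side lug_lid 0.66 [ 0.576 -0.035  0.071]
side lug_lid outline 0.96 ((566.1617431640625, -99.52970123291016), (190.77301025390625, 115.54051971435547), 81.27491760253906)
side flat_lid outline 0.69 ((550.3292846679688, 170.52182006835938), (224.46237182617188, 102.89208984375), 88.56715393066406)
```

View pics/w1.png

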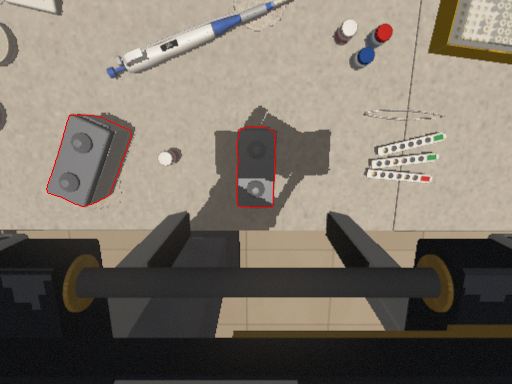

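The wrist view shows the shallow case at about (256,167), centred and nearly square to the tool. The lugs of the deep case are at (82,142) and (69,182), turned about -20°. Now descending and gripping.

Emit:
{"fn": "carry_out", "kwargs": {
  "commands": [
    [0,[7,-2.7,30],[0,0,0.014]],
    [0,[0,0,40],[0,0,0]],
    [0,[0,0,40],[0,0,0]],
    [0,[0,0,40],[0,0,0]],
    [0,[0,0,40],[0,0,0]],
    [0,[0,0,25],[0,0,0]],
    [0,[0,0,14],[0,0,0]],
    [0,[0,0,8],[0,0,0]],
    [0,[0,0,0],[0,0,0]],
    [0,[0,0,0],[0,0,0]]
  ]
}}

```text
time_s: 4.45
ee_pos: [0.5605, -0.2671, 0.0094]
eef_rot: [3.141, -0.001, -0.014]
force: [-0.2, -0.3, -0.2]
grip_width: 0.0942
grip_force: 0.0
```

Emit:
{"fn": "carry_out", "kwargs": {
  "commands": [
    [0.3,[0,0,0],[0,0,0]],
    [0.5,[0,0,0],[0,0,0]],
    [1,[0,0,0],[0,0,0]],
    [1,[0,0,0],[0,0,0]],
    [1,[0,0,0],[0,0,0]],
    [1,[0,0,0],[0,0,0]],
    [1,[0,0,0],[0,0,0]],
    [1,[0,0,0],[0,0,0]]
  ],
  "squeeze": 20
}}

```text
time_s: 5.45
ee_pos: [0.56, -0.2669, 0.0085]
eef_rot: [3.142, 0.0, -0.014]
force: [-0.2, -0.1, 0.8]
grip_width: 0.0542
grip_force: 19.9
```

Emit:
{"fn": "carry_out", "kwargs": {
  "commands": [
    [1,[0,0,-10],[0,0,0]],
    [1,[0,0,-25],[0,0,0]],
    [1,[0,0,-35],[0,0,0]],
    [1,[0,0,-35],[0,0,0]],
    [1,[0,0,-35],[0,0,0]],
    [1,[0,0,-25],[0,0,0]],
    [1,[0,-20,-15],[0,0,0]],
    [1,[0,-30,0],[0,0,0]],
    [1,[0,-30,0],[0,0,0]],
    [1,[0,-20,0],[0,0,0]]
  ]
}}

```text
time_s: 6.7
ee_pos: [0.5612, -0.1648, 0.1884]
eef_rot: [-3.141, 0.001, -0.013]
force: [0.0, -0.2, -2.1]
grip_width: 0.0538
grip_force: 20.0
```

Emit:
{"fn": "carry_out", "kwargs": {
  "commands": [
    [1,[-10,0,0],[0,0,0]],
    [1,[-30,0,0],[0,0,0]],
    [1,[-10,0,0],[0,0,0]],
    [1,[0,0,0],[0,0,0]],
    [1,[0,0,0],[0,0,0]]
  ]
}}

```text
time_s: 7.32
ee_pos: [0.5119, -0.1665, 0.1885]
eef_rot: [3.141, -0.0, -0.014]
force: [-0.2, 1.0, -1.7]
grip_width: 0.0535
grip_force: 20.0
```

```bash
python3 - <<'E'
from h import *
o=ctrl.get_obs();print(o['time_s'],o['ee_pos'],o['eef_rot'],o['grip_width'],o['force'])
for c in("wrist","scene","side"):
    d=ctrl.camera(c); im=d['img'].copy()
    for t in("shallow_centre","lug_lid"):
        for r in ctrl.place_of(t,c)[:2]: print(c,t,r['score'],np.round(r['at'],3))
    if c=="wrist":
        cv2.imwrite("pics/w2raw.png",d['img']);np.save("w2.npy",{k:d[k] for k in d},allow_pickle=True)
        cv2.imwrite("pics/w2.png",cv2.resize(im,(800,600),interpolation=cv2.INTER_CUBIC))
E
```

```text
7.325 [ 0.51191098 -0.1664705   0.18852648] [ 3.14147365e+00 -3.38150578e-04 -1.44680569e-02] 0.05352173147870096 [-0.2310153   0.99113048 -1.68563159]
wrist shallow_centre 0.69 [ 0.512 -0.166  0.197]
wrist lug_lid 0.79 [ 0.57  -0.036  0.073]
scene shallow_centre 0.94 [ 0.513 -0.171  0.201]
scene lug_lid 0.67 [ 0.572 -0.035  0.07 ]
side shallow_centre 0.57 [ 0.512 -0.169  0.195]
side lug_lid 0.57 [ 0.576 -0.036  0.072]
```

View pics/w2.png

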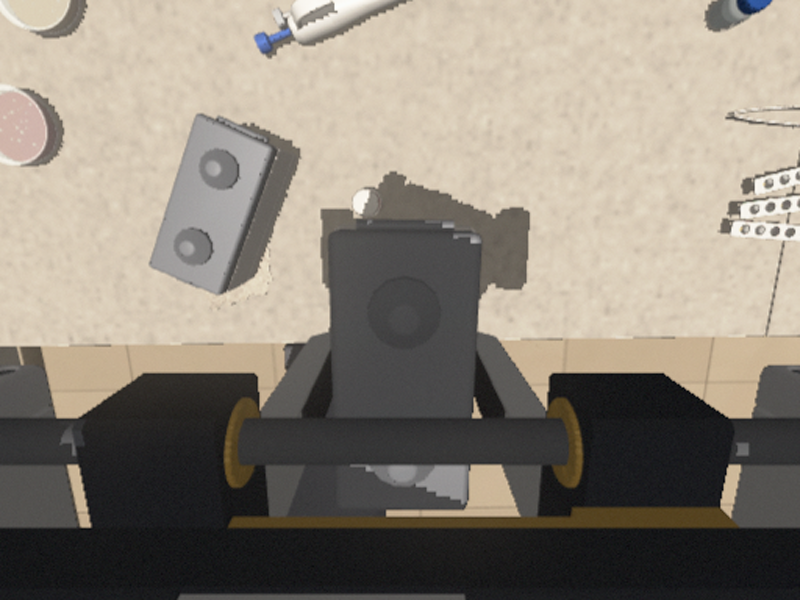

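The wrist picture shows the case held squarely. The lugged lid has corners at (200,114), (274,152), (220,293) and (151,265), with lug circles at (219,169) and (193,246), all in 800x600 pixels.

```bash
python3 - <<'E'
from h import *
d=np.load("w2.npy",allow_pickle=True).item()
c=unproj(d,np.array([[200,114],[274,152],[220,293],[151,265]])*.64,.07)[:,:2]
l=unproj(d,np.array([[219,169],[193,246]])*.64,.072)[:,:2]
print(c.round(4),c.mean(0),np.linalg.norm(c-np.roll(c,-1,0),axis=1))
for a,b in((c[0],c[3]),(c[1],c[2]),(l[0],l[1])): print(np.degrees(np.arctan2(*(a-b)[::-1])))
print(l,l.mean(0),np.linalg.norm(l[0]-l[1]))
s=unproj(d,np.array([[332,228],[480,232]])*.64,.217)
print(s)
E
```

```text
[[ 0.632  -0.0363]
 [ 0.608  -0.0823]
 [ 0.513  -0.036 ]
 [ 0.5338  0.0102]] [ 0.57169866 -0.03608893] [0.05195672 0.10569746 0.05062293 0.10872291]
-25.32331112636448
-26.029219416179807
-25.03205110142816
[[ 0.59757089 -0.04558416]
 [ 0.54689845 -0.02192069]] [ 0.57223467 -0.03375243] 0.055925454339569025
[[ 0.56829251 -0.14226939  0.217     ]
 [ 0.56621465 -0.1939084   0.217     ]]
```

Lug spacing is 55.9 mm (should be 56) and the lid sides agree, so the target is (0.5725, -0.035) at yaw -0.44.

Emit:
{"fn": "carry_out", "kwargs": {
  "commands": [
    [1,[6,-13,0],[0,0,0]],
    [1,[11,-25,0],[0,0,0]],
    [1,[12,-28,0],[0,0,0]],
    [1,[12,-28,0],[0,0,0]],
    [1,[11,-25,0],[0,0,0]],
    [1,[6.5,-13.5,0],[0,0,0]],
    [1,[0,0,0],[0,0,0.105]],
    [1,[0,0,0],[0,0,0.11]],
    [1,[0,0,0],[0,0,0.11]],
    [1,[0,0,0],[0,0,0.1]]
  ]
}}

```text
time_s: 9.02
ee_pos: [0.5719, -0.0344, 0.1884]
eef_rot: [3.142, 0.0, -0.443]
force: [0.4, 0.2, -1.7]
grip_width: 0.0538
grip_force: 20.0
```

Emit:
{"fn": "carry_out", "kwargs": {
  "commands": [
    [1,[0,0,20],[0,0,0]],
    [1,[0,0,30],[0,0,0]],
    [1,[0,0,20],[0,0,0]],
    [1,[0,0,10],[0,0,0]],
    [1,[0,0,0],[0,0,0]],
    [1,[0,0,0],[0,0,0]]
  ]
}}

```text
time_s: 9.78
ee_pos: [0.5723, -0.0346, 0.1094]
eef_rot: [-3.141, -0.001, -0.439]
force: [0.7, -1.2, -2.2]
grip_width: 0.0541
grip_force: 20.0
```

```bash
python3 - <<'E'
from h import *
o=ctrl.get_obs();print(o['time_s'],o['ee_pos'],o['eef_rot'],o['grip_width'],o['force'])
ims=[]
for c in("scene","side"):
    d=ctrl.camera(c)
    for t in("shallow_centre","lug_lid"):
        for r in ctrl.place_of(t,c)[:2]: print(c,t,r['score'],np.round(r['at'],3))
    u,v=cv2.projectPoints(np.array([[.572,-.035,.08]]),d['rvec'],d['tvec'],d['camera_matrix'],None)[0].ravel().astype(int)
    ims.append(cv2.resize(d['img'][v-50:v+50,u-65:u+65],(390,300),interpolation=2))
cv2.imwrite("pics/pre.png",np.hstack(ims))
E
```

```text
9.775 [ 0.57228581 -0.03456292  0.10939129] [-3.14116431e+00 -1.33225718e-03 -4.39205612e-01] 0.05411602269742224 [ 0.67041111 -1.16889464 -2.16562573]
scene shallow_centre 0.67 [ 0.572 -0.037  0.119]
scene lug_lid 0.68 [ 0.575 -0.033  0.067]
side shallow_centre 0.63 [ 0.571 -0.037  0.117]
side shallow_centre 0.5 [ 0.573 -0.034  0.069]
side lug_lid 0.58 [ 0.575 -0.034  0.071]
```

View pics/pre.png

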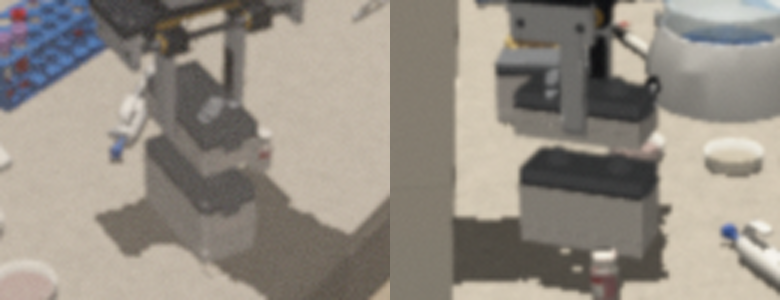

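The held case hangs parallel over the lugged case in both views, within a few mm. Lowering slowly.

Emit:
{"fn": "carry_out", "kwargs": {
  "commands": [
    [1,[0,0,5],[0,0,0]],
    [1,[0,0,5],[0,0,0]],
    [1,[0,0,4],[0,0,0]],
    [1,[0,0,3],[0,0,0]],
    [1,[0,0,3],[0,0,0]],
    [1,[0,0,2],[0,0,0]],
    [1,[0,0,0],[0,0,0]],
    [1,[0,0,0],[0,0,0]]
  ]
}}

```text
time_s: 11.08
ee_pos: [0.5719, -0.0345, 0.0866]
eef_rot: [-3.142, -0.0, -0.439]
force: [-0.2, 0.6, -1.7]
grip_width: 0.0541
grip_force: 20.0
```

Emit:
{"fn": "carry_out", "kwargs": {
  "commands": [
    [1,[0,0,2],[0,0,0]],
    [1,[0,0,2],[0,0,0]],
    [1,[0,0,2],[0,0,0]],
    [1,[0,0,1],[0,0,0]],
    [1,[0,0,0],[0,0,0]],
    [1,[0,0,0],[0,0,0]]
  ]
}}

```text
time_s: 11.82
ee_pos: [0.5719, -0.0345, 0.0795]
eef_rot: [-3.142, -0.0, -0.439]
force: [-0.0, 0.6, -3.0]
grip_width: 0.0538
grip_force: 20.0
```

Emit:
{"fn": "carry_out", "kwargs": {
  "commands": [
    [1,[0,0,0.5],[0,0,0]],
    [1,[0,0,0.5],[0,0,0]],
    [1,[0,0,0.5],[0,0,0]],
    [1,[0,0,0],[0,0,0]]
  ]
}}

```text
time_s: 12.32
ee_pos: [0.5719, -0.0345, 0.0784]
eef_rot: [-3.142, -0.0, -0.439]
force: [-4.3, 0.3, 4.9]
grip_width: 0.0539
grip_force: 20.0
```

Contact came at the seated height. Releasing gently.

Emit:
{"fn": "carry_out", "kwargs": {
  "commands": [
    [0.4,[0,0,0],[0,0,0]],
    [0.4,[0,0,0],[0,0,0]],
    [0.2,[0,0,0],[0,0,0]],
    [0,[0,0,0],[0,0,0]],
    [0,[0,0,0],[0,0,0]],
    [0,[0,0,0],[0,0,0]],
    [0,[0,0,0],[0,0,0]],
    [0,[0,0,0],[0,0,0]]
  ],
  "squeeze": 5
}}

```text
time_s: 13.32
ee_pos: [0.5718, -0.0345, 0.078]
eef_rot: [-3.142, -0.0, -0.439]
force: [1.0, 0.5, -0.3]
grip_width: 0.0935
grip_force: 0.0
```

Emit:
{"fn": "carry_out", "kwargs": {
  "commands": [
    [0,[0,0,-5],[0,0,0]],
    [0,[0,0,-15],[0,0,0]],
    [0,[0,0,-30],[0,0,0]],
    [0,[0,0,-30],[0,0,0]],
    [0,[0,0,-30],[0,0,0]],
    [0,[0,0,-30],[0,0,0]],
    [0,[-20,0,0],[0,0,0]],
    [0,[-30,0,0],[0,0,0]],
    [0,[0,0,0],[0,0,0]],
    [0,[0,0,0],[0,0,0]]
  ]
}}

```text
time_s: 14.58
ee_pos: [0.5271, -0.0135, 0.2188]
eef_rot: [-3.141, -0.001, -0.439]
force: [-0.2, 0.9, 0.0]
grip_width: 0.0942
grip_force: 0.0
```

```bash
python3 - <<'E'
from h import *
o=ctrl.get_obs();print(o['time_s'],o['ee_pos'],o['grip_width'],o['force'])
ims=[]
for c in("scene","side","wrist"):
    d=ctrl.camera(c)
    for t in("shallow_centre","lug_lid","flat_lid"):
        for r in ctrl.place_of(t,c)[:1]: print(c,t,r['score'],np.round(r['at'],3))
    if c=="wrist": ims.append(cv2.resize(d['img'],(400,300)));continue
    u,v=cv2.projectPoints(np.array([[.572,-.035,.06]]),d['rvec'],d['tvec'],d['camera_matrix'],None)[0].ravel().astype(int)
    ims.append(cv2.resize(d['img'][v-50:v+50,u-33:u+33],(198,300),interpolation=2))
cv2.imwrite("pics/post.png",np.hstack(ims))
E
```

```text
14.575 [ 0.52710983 -0.01346348  0.21879844] 0.09417336375755435 [-0.17074716  0.90972782  0.04677514]
scene shallow_centre 0.6 [ 0.571 -0.034  0.092]
scene lug_lid 0.84 [ 0.576 -0.033  0.067]
scene flat_lid 0.59 [0.556 0.254 0.068]
side shallow_centre 0.96 [ 0.572 -0.035  0.087]
side lug_lid 0.81 [ 0.576 -0.038  0.074]
side flat_lid 0.73 [0.555 0.258 0.071]
wrist shallow_centre 0.62 [ 0.575 -0.034  0.086]
wrist flat_lid 0.83 [0.552 0.258 0.066]
```

View pics/post.png

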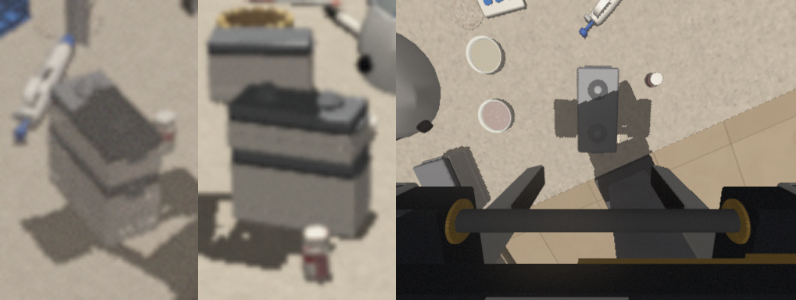

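All three views show the shallow case flush and level on the lugged case (scene crop (105,130), side crop (298,130), wrist (598,110)). Its centre measures about 0.09 m high, as it should when seated, and the other cases haven't moved.

```bash
python3 -c "
from station import ctrl
print(ctrl.hand_in())"
```

```text
the job is handed in; nothing more can be done
None
```

I stacked the shallow case on the lugged deep case: it sits flush and level in the final views, with both deep cases where they were, and I handed the job in at about 15 s on the robot's clock.

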